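# Clear the way and swing the tin cupboard door back to its doorstop

## Task

One of the three vessels (lota, bottle or cup) stands in the path of the tin cupboard's door: set that one gently upright on a free part of the steel rack, beside the soap tray. Then swing the door open by its brass pull until it just touches the iron doorstop weight, without shoving the weight, and leave it resting open there. Leave everything else where it stands.

Things in the scene. Friction and masses are not known exactly. Their poses are not given: they have to be found in the camera images.
- cupboard: fixed tin cupboard, 200 deep (x) x 280 wide (y) x 250 mm high, green; origin at the centre of its underside. Its open front is the plane x = -100 mm in its own frame (its -x faces the robot)
- door (a joint): opening angle of the aluminium-coloured tin door, rad: 0 closed, growing as the free edge swings out towards the robot; may start slightly ajar; the hinge itself could go to 2.0, but the weight stops it before (at 1.45 to 1.9). The hinge is a little stiff and the door stays where it is left
- door_hinge (a point): point on the vertical hinge axis at table height, at the cupboard's left front edge (x -100, y +130 mm in the cupboard's frame). It turns with the door: the door panel runs from it along its own -y for 260 mm, from z = 30 to 250 mm above the table, 10 mm thick; the outer face is the plane x = -10 mm and looks along -x of this frame
- pull (a point): horizontal brass bar handle on the door, 100 mm long (along its y) and 14 mm in diameter; this point lies at the bar's middle, 235 mm above the table, 45 mm off the door's outer face (38 mm free gap behind the bar), 185 mm from the hinge axis along the door; two 12 mm stems at its ends join it to the door; nothing in front of it or above it. Turns with the door, its -x points away from the door
- lota: stainless water pot, 115 mm high, round: belly 92 mm in diameter at 25 to 45 mm height, straight neck 60 mm in diameter from 70 to 108 mm height, rim 66 mm, wall 4 mm, open top; origin at the centre of its underside, z up; about 0.35 kg
- bottle: green glass bottle, 175 mm high: body 66 mm in diameter up to 105 mm, shoulder to a 30 mm neck at 133 mm, white twist cap 36 mm in diameter from 145 to 175 mm; origin at the centre of its underside, z up; about 0.4 kg
- cup: blue plastic tumbler, 100 mm high, rim 66 mm in diameter, slightly narrower at the foot, wall 4 mm, open top; origin at the centre of its underside, z up; about 0.14 kg
- weight: dark cast-iron doorstop weight, round, 100 mm in diameter and 70 mm high, about 4 kg, standing loose on the table in front of the hinge; origin at the centre of its underside. Not to be moved
- rack: fixed low steel rack, board 240 (its x) x 160 mm (its y), board top 60 mm above the table; origin at table height under the board's centre
- rack_spot (a point): middle of the free (near) part of the rack's board, on its top surface; axes as the rack's; free space about 125 x 160 mm
- soap_tray: red ceramic soap tray with a white soap, 80 (x) x 115 (y) x 30 mm high, on the far half of the rack; origin at the centre of its underside
- comb: orange comb lying on the table, 38 (x) x 160 (y) x 8 mm; origin under its middle; the door passes over it without touching
- brush: scrubbing brush lying on the table, 50 (x) x 150 (y) x 38 mm; origin under its middle; the door passes over it without touching

How it is judged:
By the outcome, as a careful person would: the job done as asked, in the order asked, and still so for the second after the job is handed in, with the robot touching nothing.
It also fails if it takes over 61 s, if anything falls off the work surface, if the arm or the gripper's body presses on something with over 40 N, if the wrist force passes 120 N, or if a joint passes its speed limit or range.

## Robot

A 7-joint arm with a two-finger parallel gripper is mounted at the origin on the work surface. World frame = base frame: x ahead of the robot, y to its left, z up, the work surface at z = 0. Lengths are in mm, angles in rad, forces in N, time in s.
With the tool pointing down it reaches from about 350 to 900 mm from the base axis. Payload 8.1 kg.
Tool frame: the origin (TCP) lies at the very end of the fingers, on their centre line; the grasp point (between the pads) lies 19 mm behind it; x points along the fingers, y is the direction in which the jaws open and shut, and the axes are right-handed (so a half turn about x gives the same grasp; the last joint's range is limited). The gripper opens to 92 mm and grips with 3 to 60 N. Pads are 19 mm wide; open, the fingers measure 130 mm over their backs; the gripper's body (75 mm by 190 mm) begins 47 mm behind the grasp point.
Start: joints at [1.187, 0.434, 0.025, 1.573, -0.012, 1.134, -0.075], TCP at [173.178, -600.542, 226.742] pointing down, gripper open.
Joint ranges: [-2.62, 2.62], [-0.44, 2.09], [-1.27, 1.32], [0.08, 2.57], [-1.32, 4.46], [0.12, 2], [-2.74, 2.74]. Speed limits (rad/s): [2.22, 2.22, 3.01, 3.01, 3.14, 3.14, 3.14].

## Interface

Orientations are given as a unit quaternion [x, y, z, w].
In Python, from workcell import arm gives the robot as it stands. The module is installed in compiled form; this text tells all that it offers.
- The arm moves only by the tool step_arm, never from a script. Its argument "motion" is a list of rows, each an object with "hand": the gripper command: -1 is fully open, 1 is shut, values between are in proportion; "slide": the shift along the tool's x, y, z in cm, a list of three; "delta_rot": the turn, a rotation vector about the tool's x, y, z in rad, a list of three. A call has 1 to 12 rows; each row is the pose to reach, as a shift and turn from the pose commanded when the call began, along the tool's axes at that moment; what a row does not reach only later rows make up. A row lasts 1/12 s, in which the tool goes at most 41.7 mm and 7.16 degrees, less where a joint would pass 70% of its speed; a pose out of reach is approached as far as the arm can. A call with a gripper value outside its range is refused whole. The fingers move at their own pace and stop on an object; "grip_force" is the grip in N (left out, the last holds). Time passes only in rows, so rows that repeat a pose let the fingers close. It gives the time, the measured TCP pose, the force and the opening at its end, in the units of the state.
- arm.get_state(): the state, without advancing time (a new reading comes with each control period).
- arm.read_camera(name): name is "side" or "top"; returns (picture, depth): 420x560x3 uint8, red, green, blue; 420x560 float32, mm along the optical axis (not along the pixel's ray), 0 where there is no reading.
- arm.camera_params(name): a dict with "K" (3x3 intrinsics, pixels), "position" and "orientation" of the camera in the world. Camera axes: x right, y down, z forward; pixel columns grow to the right and rows downward; lengths in mm; the calibration is good to about 2 mm. A picture is of the moment at which its call begins. camera_params takes no time and is no camera call.
- arm.job_done(): hands the job in, once; it reports no verdict.
Trained networks look in the newest picture that a camera, given by its name, has taken for a name from the list of things; names that differ only in an ending like _2 or _b are one class to them, and where a whole thing is asked for, a point or a joint stands for the part that bears it (a point fixed in the world has none). Each returns a list of dicts, best first, with "p" (0 to 1); they miss things now and then, are a little off and sometimes report something else, mostly with a low value. They report only what shows in the picture. A call takes as long as a camera call.
- arm.regions_of(camera, target): "region" (420x560 bool, what is visible of it) and "point" ([row, column] in pixels, amid what is visible of it).
The state is a dict: "t": time; "joint_positions": joint angles; "joint_vel": joint speeds; "tau": joint torques, N m; "ee_pos": TCP position; "eef_rot": TCP orientation; "ft_force": force on the tool from outside, world axes, zero at the start; "torque": the same for the moment, N m; "width": opening from 0.0 (shut) to 1.0 (fully open).
Only numpy, scipy, OpenCV 4.12 (cv2) and the standard library are available. Lean on these libraries where they do the work, as an engineer would, in place of code of your own. Each camera call takes 0.05 s, during which the arm holds its last target. There are 200 camera calls.

## Working session

There is one attempt and no reset: what is moved stays moved. The work goes in short steps, Python scripts to look and compute and a tool call to move; the robot and the scene stay as the last step left them, time stands still between calls to the robot, and variables do not carry over. Pictures are saved under pics/ and viewed, about 8 in all and at most 12, crops included, and the job is handed in when it is done.

Besides the shell and the picture viewer there is one more tool, called after ">>>" by a JSON object that holds its "op" and its "data", one argument or row to a line. step_arm: Moves the arm, as the interface text tells. Its arguments: {"type":"object","properties":{"motion":{"type":"array"},"grip_force":{"type":"number"}},"required":["motion"]}

```bash
mkdir -p pics
cat > h.py <<'E'
import numpy as np, cv2
from workcell import arm
from scipy.spatial.transform import Rotation as R
def cloud(cam,depth):
    p=arm.camera_params(cam);K=np.array(p["K"]);h,w=depth.shape
    v,u=np.mgrid[:h,:w]
    c=np.stack([(u-K[0,2])/K[0,0]*depth,(v-K[1,2])/K[1,1]*depth,depth],-1)
    P=c@R.from_quat(p["orientation"]).as_matrix().T+np.array(p["position"])
    P[depth<=0]=np.nan
    return P
def snap(cam,fn=None):
    im,d=arm.read_camera(cam)
    if fn: cv2.imwrite("pics/"+fn,im[:,:,::-1])
    return im,cloud(cam,d)
E
python3 - <<'E'
from h import *
ims=[]
for cam in("top","side"):
    im,P=snap(cam);ims.append(im);np.save(cam+".npy",P)
    p=arm.camera_params(cam);print(cam,np.round(p["position"]),np.round(R.from_quat(p["orientation"]).as_matrix()[:,2],2))
    for n in "lota bottle cup weight rack soap_tray comb brush cupboard door pull".split():
        for r in arm.regions_of(cam,n)[:2]:
            Q=P[r["region"]];Q=Q[~np.isnan(Q[:,0])]
            if len(Q)<5: print(n,r["p"],"few");continue
            print(n,round(r["p"],2),np.round(r["point"]),len(Q),"med",np.round(np.median(Q,0)),"lo",np.round(np.percentile(Q,3,axis=0)),"hi",np.round(np.percentile(Q,97,axis=0)))
cv2.imwrite("pics/a.png",cv2.resize(np.hstack(ims)[:,:,::-1],(800,300)))
cv2.imwrite("pics/top.png",ims[0][:,:,::-1]);cv2.imwrite("pics/side.png",ims[1][:,:,::-1])
s=arm.get_state();print(s)
E
```

```text
top [ 414.   19. 1452.] [ 0.14  0.   -0.99]
lota 0.66 [217. 174.] 682 med [587. 389.  60.] lo [547. 347.   5.] hi [622. 424. 118.]
bottle 0.96 [275. 344.] 398 med [ 397. -143.  120.] lo [ 370. -175.   21.] hi [ 424. -121.  179.]
bottle 0.62 [247. 290.] 328 med [490.   8.  24.] lo [460. -21.   1.] hi [515.  35. 104.]
cup 0.87 [248. 290.] 311 med [492.   6.  18.] lo [465. -21.   1.] hi [515.  35. 103.]
cup 0.27 [155. 299.] 8687 med [738. -20. 250.] lo [ 629. -144.   57.] hi [861. 116. 255.]
weight 0.81 [246. 234.] 810 med [493. 181.  70.] lo [449. 137.  17.] hi [537. 225.  77.]
rack 0.67 [247. 401.] 2948 med [ 491. -348.   60.] lo [ 409. -438.   10.] hi [ 636. -284.   66.]
soap_tray 0.87 [218. 415.] 925 med [ 587. -383.   81.] lo [ 550. -439.   63.] hi [ 627. -329.   94.]
soap_tray 0.31 [153. 298.] 8816 med [738. -20. 250.] lo [ 628. -145.   37.] hi [863. 117. 255.]
comb 0.96 [279. 264.] 512 med [375.  88.   8.] lo [353.  16.  -3.] hi [398. 161.  14.]
brush 0.59 [278. 185.] 705 med [389. 353.  39.] lo [357. 288.  32.] hi [423. 422.  45.]
cupboard 0.95 [153. 299.] 8793 med [737. -20. 25
[... 1815 characters left out ...]
i [667. 120. 252.]
{'t': 1.2, 'joint_positions': array([ 1.18742996,  0.43451651,  0.02501531,  1.57323884, -0.0115715 ,
        1.13400472, -0.07509804]), 'joint_vel': array([ 0.00155499, -0.00083647, -0.00011349,  0.00167401,  0.00117582,
        0.00014736,  0.0007397 ]), 'tau': array([ 4.53561506e-04, -6.67681718e+01,  9.84192342e-01, -3.14811122e+01,
       -6.05572108e-02,  3.25752364e-02,  3.67652873e-06]), 'ee_pos': array([ 173.13452033, -600.53122754,  226.71671258]), 'eef_rot': array([-0.70013762, -0.09891459,  0.70017197, -0.09890614]), 'ft_force': array([ 0.05839222, -0.36211289,  1.17386153]), 'torque': array([-0.03918914,  0.00234808, -0.00863593]), 'width': 1.0003804540423968}
```

View pics/top.png

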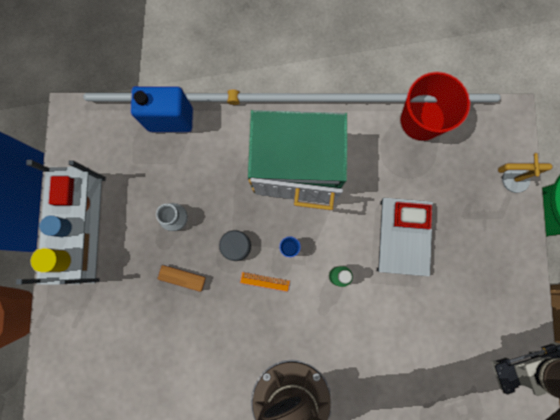

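View pics/side.png

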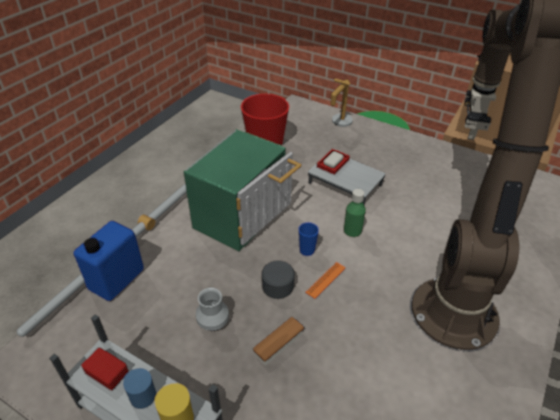

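The top view shows the blue cup at pixel (248, 290) in front of the door. The bottle (275, 344) and lota (217, 174) stand outside the door's 260 mm sweep. The near part of the rack is free at about (255, 405). Next I'll fit the geometry from the saved clouds.

```bash
cat >> h.py <<'E'
def circ(Q):
    from scipy.optimize import least_squares
    f=lambda p:np.hypot(Q[:,0]-p[0],Q[:,1]-p[1])-p[2]
    return least_squares(f,[*np.median(Q[:,:2],0),40],loss="soft_l1",f_scale=2).x
def near(P,lo,hi):
    Q=P.reshape(-1,3);return Q[np.all((Q>lo)&(Q<hi),1)]
def rect(Q): return cv2.minAreaRect(Q[:,:2].astype(np.float32))
def down(yaw): # tool x down, tool y at world angle yaw
    y=np.array([np.cos(yaw),np.sin(yaw),0]);x=np.array([0,0,-1.]);return R.from_matrix(np.c_[x,y,np.cross(x,y)])
def go(pos,rot):
    s=arm.get_state();T=R.from_quat(s["eef_rot"])
    return np.round(T.inv().apply(np.array(pos)-s["ee_pos"])/10,2),np.round((T.inv()*rot).as_rotvec(),3)
E
python3 - <<'E'
from h import *
for c in("top","side"):
    P=np.load(c+".npy")
    print(c)
    Q=near(P,[430,-60,94],[550,80,115]);print("cup rim",len(Q),circ(Q).round(1),np.median(Q[:,2]))
    Q=near(P,[430,110,62],[560,260,82]);print("weight",len(Q),rect(Q));
    Q=near(P,[430,110,20],[560,260,60]);print("weight side",len(Q),circ(Q).round(1) if len(Q)>10 else "")
    Q=near(P,[380,-470,52],[660,-250,68]);print("rack",len(Q),rect(Q))
    Q=near(P,[530,-460,70],[650,-300,100]);print("tray",len(Q),rect(Q))
    Q=near(P,[600,-160,245],[900,160,262]);print("cuptop",len(Q),rect(Q))
    Q=near(P,[560,-160,225],[625,60,245]);print("pull",len(Q),Q.mean(0).round(1) if len(Q) else "",rect(Q) if len(Q)>5 else "")
    Q=near(P,[600,-160,60],[680,130,225])
    if len(Q)>30: print("doorface",len(Q),cv2.fitLine(Q[:,:2].astype(np.float32),cv2.DIST_HUBER,0,.01,.01).ravel().round(3))
s=arm.get_state();print(R.from_quat(s["eef_rot"]).as_matrix().round(2))
im=cv2.imread("pics/top.png")[170:220,235:355];im2=cv2.imread("pics/side.png")[140:260,220:320]
cv2.imwrite("pics/door.png",np.hstack([cv2.resize(im,None,fx=4,fy=4,interpolation=2)[:200],cv2.resize(im2,(240,200))]))
E
```

```text
top
cup rim 86 [487.3   7.5  30.5] 100.46658129144907
weight 743 ((493.28564453125, 184.92678833007812), (96.3340072631836, 95.64312744140625), 89.54052734375)
weight side 37 [494.6 184.2  49.9]
rack 2997 ((523.8406982421875, -365.5771179199219), (161.88299560546875, 240.30810546875), 85.20010375976562)
tray 662 ((590.2285766601562, -376.6401672363281), (133.39573669433594, 81.63469696044922), 85.15547180175781)
cuptop 7010 ((735.8394775390625, -13.9320068359375), (280.1739501953125, 270.8783874511719), 88.1971435546875)
pull 241 [599.9 -61.7 240.7] ((604.4140014648438, -60.087764739990234), (113.61417388916016, 40.14612579345703), 89.73517608642578)
doorface 799 [ 1.26000e-01  9.92000e-01  6.45075e+02 -2.78570e+01]
side
cup rim 115 [485.8   8.8  30.8] 99.87467422880468
weight 690 ((491.6244201660156, 186.88497924804688), (97.91256713867188, 96.44113159179688), 41.3786735534668)
weight side 274 [493.8 183.7  49.7]
rack 1361 ((523.6915893554688, -364.293212890625), (170.1837158203125, 243.32135009765625), 85.48253631591797)
tray 443 ((588.5906372070312, -383.76458740234375), (128.66033935546875, 84.41911315917969), 85.93949890136719)
cuptop 3761 ((742.8165283203125, -13.730392456054688), (287.91888427734375, 258.11029052734375), 89.40753936767578)
pull 164 [599.1 -55.2 240.5] ((603.9415283203125, -57.5654182434082), (116.32704162597656, 41.566341400146484), 89.9996337890625)
doorface 2039 [1.29000e-01 9.92000e-01 6.48875e+02 9.80600e+00]
[[-0.    0.28 -0.96]
 [ 0.   -0.96 -0.28]
 [-1.   -0.    0.  ]]
```

View pics/door.png

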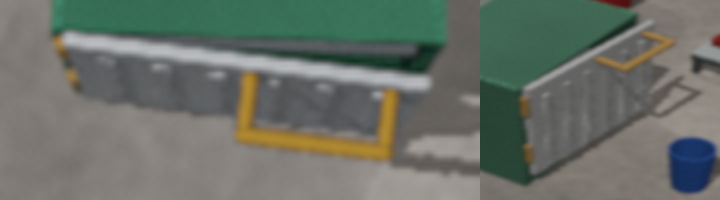

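The top crop shows the door slightly ajar, with the brass bar spanning about (240, 140) to (390, 150) and nothing above it. The fits put the cup at (487, 8), the rack spot near (466, -360) and the weight at (494, 184) with radius 50.

Run:
```python
from h import *
print(go([487,8,240],down(-np.pi/2)))
```

```text
(array([ -1.33, -49.78, -47.02]), array([0.281, 0.   , 0.   ]))
```

>>> {"op": "step_arm", "data": {
  "motion": [
    {"hand": -1,"slide": [-1.3,-2.5,-2.4],"delta_rot": [0.02,0,0]},
    {"hand": -1,"slide": [-1.3,-5,-4.7],"delta_rot": [0.04,0,0]},
    {"hand": -1,"slide": [-1.3,-7.8,-7.4],"delta_rot": [0.06,0,0]},
    {"hand": -1,"slide": [-1.3,-10.6,-10],"delta_rot": [0.08,0,0]},
    {"hand": -1,"slide": [-1.3,-13.4,-12.7],"delta_rot": [0.1,0,0]},
    {"hand": -1,"slide": [-1.3,-16.2,-15.3],"delta_rot": [0.12,0,0]},
    {"hand": -1,"slide": [-1.3,-19,-18],"delta_rot": [0.14,0,0]},
    {"hand": -1,"slide": [-1.3,-21.8,-20.6],"delta_rot": [0.16,0,0]},
    {"hand": -1,"slide": [-1.3,-24.6,-23.3],"delta_rot": [0.18,0,0]},
    {"hand": -1,"slide": [-1.3,-27.4,-25.9],"delta_rot": [0.2,0,0]},
    {"hand": -1,"slide": [-1.3,-30.2,-28.5],"delta_rot": [0.22,0,0]},
    {"hand": -1,"slide": [-1.3,-33,-31.2],"delta_rot": [0.24,0,0]}
  ]
}}

```text
t: 2.2
ee_pos: [381.9, -195.4, 240.1]
eef_rot: [0.707, 0.014, -0.707, 0.014]
ft_force: [1.3, -0.9, -0.2]
width: 1.002
```

Run:
```python
from h import *
print(go([487,8,240],down(-np.pi/2)),arm.get_state()["joint_positions"].round(2))
```

```text
(array([  0.  , -19.91, -11.3 ]), array([ 0.039, -0.001, -0.001])) [ 0.56  0.12 -0.23  1.98  0.03  1.04 -1.22]
```

>>> {"op": "step_arm", "data": {
  "motion": [
    {"hand": -1,"slide": [0,-3.2,-1.8],"delta_rot": [0.02,0,0]},
    {"hand": -1,"slide": [0,-6.6,-3.8],"delta_rot": [0.039,0,0]},
    {"hand": -1,"slide": [0,-10,-5.7],"delta_rot": [0.039,0,0]},
    {"hand": -1,"slide": [0,-13.4,-7.6],"delta_rot": [0.039,0,0]},
    {"hand": -1,"slide": [0,-16.5,-9.4],"delta_rot": [0.039,0,0]},
    {"hand": -1,"slide": [0,-19,-10.8],"delta_rot": [0.039,0,0]},
    {"hand": -1,"slide": [0,-19.9,-11.3],"delta_rot": [0.039,0,0]},
    {"hand": -1,"slide": [0,-19.9,-11.3],"delta_rot": [0.039,0,0]},
    {"hand": -1,"slide": [0,-19.9,-11.3],"delta_rot": [0.039,0,0]}
  ]
}}

```text
t: 2.95
ee_pos: [486.1, 6.1, 239.5]
eef_rot: [-0.707, -0.001, 0.707, -0.001]
ft_force: [-0.3, -0.8, -0.6]
width: 1.001
```

Run:
```python
from h import *
im,P=snap("side","b.png")
Q=near(P,[430,-60,94],[550,80,106]);print("cup rim",len(Q),circ(Q).round(1))
print(go([487,8,62],down(-np.pi/2)),arm.get_state()["joint_positions"].round(2))
```

```text
cup rim 115 [486.    9.3  30.5]
(array([17.75, -0.3 , -0.12]), array([ 0.001,  0.001, -0.001])) [ 0.2   0.23 -0.39  1.86  0.1   1.08 -1.79]
```

View pics/b.png

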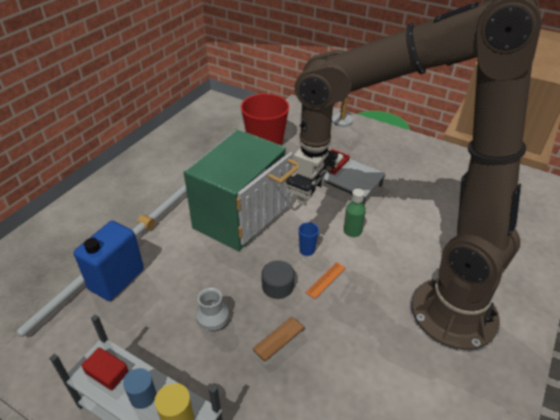

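The gripper hangs straight above the cup (cup at pixel (239, 308)) and the way down is clear, so I'll descend and grip.

>>> {"op": "step_arm", "data": {
  "motion": [
    {"hand": -1,"slide": [2,-0.2,-0.1],"delta_rot": [0,0,0]},
    {"hand": -1,"slide": [5,-0.2,-0.1],"delta_rot": [0,0,0]},
    {"hand": -1,"slide": [8,-0.2,-0.1],"delta_rot": [0,0,0]},
    {"hand": -1,"slide": [11,-0.2,-0.1],"delta_rot": [0,0,0]},
    {"hand": -1,"slide": [13,-0.2,-0.1],"delta_rot": [0,0,0]},
    {"hand": -1,"slide": [15,-0.2,-0.1],"delta_rot": [0,0,0]},
    {"hand": -1,"slide": [16.5,-0.2,-0.1],"delta_rot": [0,0,0]},
    {"hand": -1,"slide": [17.5,-0.2,-0.1],"delta_rot": [0,0,0]},
    {"hand": -1,"slide": [17.7,-0.2,-0.1],"delta_rot": [0,0,0]},
    {"hand": -1,"slide": [17.7,-0.2,-0.1],"delta_rot": [0,0,0]}
  ]
}}

```text
t: 3.83
ee_pos: [487.0, 7.4, 62.6]
eef_rot: [-0.707, 0.0, 0.707, -0.0]
ft_force: [0.5, 0.5, -0.1]
width: 1.0
```

>>> {"op": "step_arm", "data": {
  "motion": [
    {"hand": -0.2,"slide": [0,0,0],"delta_rot": [0,0,0]},
    {"hand": 0,"slide": [0,0,0],"delta_rot": [0,0,0]},
    {"hand": 0.2,"slide": [0,0,0],"delta_rot": [0,0,0]},
    {"hand": 0.5,"slide": [0,0,0],"delta_rot": [0,0,0]},
    {"hand": 1,"slide": [0,0,0],"delta_rot": [0,0,0]},
    {"hand": 1,"slide": [0,0,0],"delta_rot": [0,0,0]},
    {"hand": 1,"slide": [0,0,0],"delta_rot": [0,0,0]},
    {"hand": 1,"slide": [0,0,0],"delta_rot": [0,0,0]}
  ],
  "grip_force": 12
}}

```text
t: 4.5
ee_pos: [487.8, 8.2, 63.2]
eef_rot: [0.707, 0.0, -0.707, 0.001]
ft_force: [-0.9, -2.7, 5.5]
width: 0.709
```

>>> {"op": "step_arm", "data": {
  "motion": [
    {"hand": 1,"slide": [-0.5,0,0],"delta_rot": [0,0,0]},
    {"hand": 1,"slide": [-1.5,0,0],"delta_rot": [0,0,0]},
    {"hand": 1,"slide": [-3.5,0,0],"delta_rot": [0,0,0]},
    {"hand": 1,"slide": [-6,0,0],"delta_rot": [0,0,0]},
    {"hand": 1,"slide": [-9,0,0],"delta_rot": [0,0,0]},
    {"hand": 1,"slide": [-12,0,0],"delta_rot": [0,0,0]},
    {"hand": 1,"slide": [-15,0,0],"delta_rot": [0,0,0]},
    {"hand": 1,"slide": [-18,0,0],"delta_rot": [0,0,0]},
    {"hand": 1,"slide": [-20.5,0,0],"delta_rot": [0,0,0]},
    {"hand": 1,"slide": [-21.7,0,0],"delta_rot": [0,0,0]},
    {"hand": 1,"slide": [-21.7,0,0],"delta_rot": [0,0,0]}
  ]
}}

```text
t: 5.42
ee_pos: [488.5, 9.1, 283.3]
eef_rot: [0.709, 0.001, -0.705, 0.001]
ft_force: [0.9, -0.3, -1.9]
width: 0.705
```

Run:
```python
from h import *
s=arm.get_state();print(s["ee_pos"],s["width"],s["ft_force"])
print(go([466,-360,280],down(-np.pi/2)))
```

```text
[488.4876963    9.05577765 283.25891403] 0.7051426504157153 [ 0.86453811 -0.25967632 -1.87260067]
(array([ 0.3 , 36.9 ,  2.33]), array([ 0.002, -0.005,  0.   ]))
```

>>> {"op": "step_arm", "data": {
  "motion": [
    {"hand": 1,"slide": [0,1,0],"delta_rot": [0,0,0]},
    {"hand": 1,"slide": [0,3,0.2],"delta_rot": [0,0,0]},
    {"hand": 1,"slide": [0,6,0.4],"delta_rot": [0,0,0]},
    {"hand": 1,"slide": [0,9.5,0.6],"delta_rot": [0,0,0]},
    {"hand": 1,"slide": [0,13.3,0.9],"delta_rot": [0,0,0]},
    {"hand": 1,"slide": [0,17.1,1.1],"delta_rot": [0,0,0]},
    {"hand": 1,"slide": [0,20.9,1.3],"delta_rot": [0,0,0]},
    {"hand": 1,"slide": [0,24.7,1.6],"delta_rot": [0,0,0]},
    {"hand": 1,"slide": [0,28.5,1.8],"delta_rot": [0,0,0]},
    {"hand": 1,"slide": [0,32,2],"delta_rot": [0,0,0]},
    {"hand": 1,"slide": [0,35,2.2],"delta_rot": [0,0,0]},
    {"hand": 1,"slide": [0,36.4,2.3],"delta_rot": [0,0,0]}
  ]
}}

```text
t: 6.42
ee_pos: [461.8, -360.8, 277.4]
eef_rot: [-0.706, 0.001, 0.709, 0.001]
ft_force: [-1.3, 0.7, -1.3]
width: 0.705
```

>>> {"op": "step_arm", "data": {
  "motion": [
    {"hand": 1,"slide": [0,0.5,0],"delta_rot": [0,0,0]},
    {"hand": 1,"slide": [0,0.5,0],"delta_rot": [0,0,0]},
    {"hand": 1,"slide": [0,0.5,0],"delta_rot": [0,0,0]},
    {"hand": 1,"slide": [0,0.5,0],"delta_rot": [0,0,0]}
  ]
}}

```text
t: 6.75
ee_pos: [465.5, -358.5, 279.4]
eef_rot: [-0.707, -0.002, 0.707, -0.001]
ft_force: [0.5, -0.8, -1.6]
width: 0.71
```

Run:
```python
from h import *
s=arm.get_state();print(s["ee_pos"],s["width"],s["ft_force"])
ims=[]
for c in("top","side"):
    im,P=snap(c);ims.append(im)
    for r in arm.regions_of(c,"cup")[:1]:
        Q=P[r["region"]];Q=Q[~np.isnan(Q[:,0])];print(c,r["p"],len(Q),np.percentile(Q,3,axis=0).round(),np.percentile(Q,97,axis=0).round())
im=np.hstack([cv2.resize(ims[0][150:300,300:500],(400,300)),cv2.resize(ims[1][80:230,270:470],(400,300))])
cv2.imwrite("pics/c.png",im[:,:,::-1])
```

```text
[ 465.4575818  -358.52802692  279.42741377] 0.7097951420852979 [ 0.49696552 -0.83371527 -1.6340064 ]
side 0.81 307 [ 434. -381.  226.] [ 479. -327.  316.]
```

View pics/c.png

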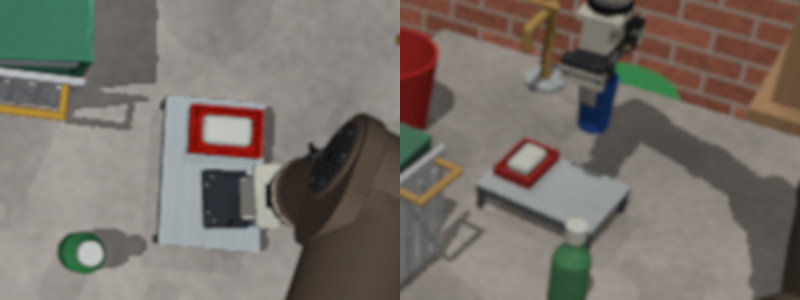

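The cup hangs upright in the grip over the free near half of the rack, with the tray clear behind it (side crop: cup at (597, 105), free board at (560, 195)). Lowering it now.

>>> {"op": "step_arm", "data": {
  "motion": [
    {"hand": 1,"slide": [1,0.1,0],"delta_rot": [0,0,0]},
    {"hand": 1,"slide": [3,0.1,0],"delta_rot": [0,0,0]},
    {"hand": 1,"slide": [5.5,0.1,0],"delta_rot": [0,0,0]},
    {"hand": 1,"slide": [8,0.1,0],"delta_rot": [0,0,0]},
    {"hand": 1,"slide": [10.5,0.1,0],"delta_rot": [0,0,0]},
    {"hand": 1,"slide": [12.5,0.1,0],"delta_rot": [0,0,0]},
    {"hand": 1,"slide": [14,0.1,0],"delta_rot": [0,0,0]},
    {"hand": 1,"slide": [14.8,0.1,0],"delta_rot": [0,0,0]},
    {"hand": 1,"slide": [15,0.1,0],"delta_rot": [0,0,0]},
    {"hand": 1,"slide": [15,0.1,0],"delta_rot": [0,0,0]}
  ]
}}

```text
t: 7.78
ee_pos: [464.9, -361.5, 129.4]
eef_rot: [-0.707, -0.001, 0.707, -0.001]
ft_force: [0.3, -0.0, -1.8]
width: 0.708
```

>>> {"op": "step_arm", "data": {
  "motion": [
    {"hand": 1,"slide": [0.05,0,0],"delta_rot": [0,0,0]},
    {"hand": 1,"slide": [0.1,0,0],"delta_rot": [0,0,0]},
    {"hand": 1,"slide": [0.15,0,0],"delta_rot": [0,0,0]},
    {"hand": 1,"slide": [0.2,0,0],"delta_rot": [0,0,0]},
    {"hand": 1,"slide": [0.25,0,0],"delta_rot": [0,0,0]},
    {"hand": 1,"slide": [0.3,0,0],"delta_rot": [0,0,0]},
    {"hand": 1,"slide": [0.35,0,0],"delta_rot": [0,0,0]},
    {"hand": 1,"slide": [0.35,0,0],"delta_rot": [0,0,0]}
  ]
}}

```text
t: 8.45
ee_pos: [464.9, -361.6, 126.1]
eef_rot: [-0.707, -0.001, 0.707, -0.001]
ft_force: [0.4, -0.0, -2.4]
width: 0.707
```

>>> {"op": "step_arm", "data": {
  "motion": [
    {"hand": 1,"slide": [0.05,0,0],"delta_rot": [0,0,0]},
    {"hand": 1,"slide": [0.1,0,0],"delta_rot": [0,0,0]},
    {"hand": 1,"slide": [0.15,0,0],"delta_rot": [0,0,0]},
    {"hand": 1,"slide": [0.2,0,0],"delta_rot": [0,0,0]},
    {"hand": 1,"slide": [0.2,0,0],"delta_rot": [0,0,0]}
  ]
}}

```text
t: 8.87
ee_pos: [464.9, -361.6, 124.1]
eef_rot: [-0.707, -0.001, 0.707, -0.001]
ft_force: [-0.0, -0.6, -2.6]
width: 0.711
```

>>> {"op": "step_arm", "data": {
  "motion": [
    {"hand": 1,"slide": [0.05,0,0],"delta_rot": [0,0,0]},
    {"hand": 1,"slide": [0.1,0,0],"delta_rot": [0,0,0]},
    {"hand": 1,"slide": [0.1,0,0],"delta_rot": [0,0,0]}
  ]
}}

```text
t: 9.12
ee_pos: [465.1, -361.7, 123.3]
eef_rot: [0.707, 0.001, -0.707, 0.001]
ft_force: [0.2, 0.8, 0.1]
width: 0.7
```

Fz rose from -2.4 to 0.1 N, so the cup is on the board. Releasing and lifting.

>>> {"op": "step_arm", "data": {
  "motion": [
    {"hand": -0.45,"slide": [0,0,0],"delta_rot": [0,0,0]},
    {"hand": -0.6,"slide": [0,0,0],"delta_rot": [0,0,0]},
    {"hand": -0.8,"slide": [0,0,0],"delta_rot": [0,0,0]},
    {"hand": -1,"slide": [0,0,0],"delta_rot": [0,0,0]},
    {"hand": -1,"slide": [0,0,0],"delta_rot": [0,0,0]},
    {"hand": -1,"slide": [-1,0,0],"delta_rot": [0,0,0]},
    {"hand": -1,"slide": [-3,0,0],"delta_rot": [0,0,0]},
    {"hand": -1,"slide": [-6,0,0],"delta_rot": [0,0,0]},
    {"hand": -1,"slide": [-10,0,0],"delta_rot": [0,0,0]},
    {"hand": -1,"slide": [-14,0,0],"delta_rot": [0,0,0]},
    {"hand": -1,"slide": [-17,0,0],"delta_rot": [0,0,0]},
    {"hand": -1,"slide": [-18,0,0],"delta_rot": [0,0,0]}
  ]
}}

```text
t: 10.12
ee_pos: [466.6, -362.5, 309.7]
eef_rot: [0.71, -0.001, -0.705, 0.002]
ft_force: [0.4, 0.6, 0.1]
width: 0.998
```

Run:
```python
from h import *
ims=[]
for c in("top","side"):
    im,P=snap(c);ims.append(im)
    Q=near(P,[410,-440,150],[520,-300,165]);print(c,"cup rim",len(Q),circ(Q).round(1) if len(Q)>8 else "")
    # brass pull
    hsv=cv2.cvtColor(im,cv2.COLOR_RGB2HSV);m=(abs(hsv[...,0].astype(int)-20)<8)&(hsv[...,1]>140)&(hsv[...,2]>90)
    Q=near(np.where(m[...,None],P,np.nan),[560,-170,225],[680,60,250]);
    print("brass",len(Q),rect(Q)); 
    B=Q[Q[:,0]<np.percentile(Q[:,0],3)+25]
    d=np.array([-.1285,-.992]);n=np.array([-.992,.1285]);print("along",np.percentile(Q[:,:2]@d,[1,99]).round(1),"front",np.percentile(Q[:,:2]@n,[50,90,98]).round(1),"zmax",np.percentile(Q[:,2],95))
    F=near(P,[560,-200,60],[680,130,220]);r=np.percentile(F[:,:2]@n,[10,50,90]);print("face n",r.round(1))
    C=near(P,[600,-200,245],[900,200,262]);
    hs=hsv[...,0];g=(abs(hs.astype(int)-75)<15)&(hsv[...,1]>80)
    C=near(np.where(g[...,None],P,np.nan),[600,-200,235],[900,200,262]);print("green top",len(C),rect(C))
    D=near(P,[600,-200,60],[680,180,240]);print("door along min",np.percentile(D[:,:2]@d,[0.3,1,3,97,99,99.7]).round(1))
cv2.imwrite("pics/d.png",np.hstack([cv2.resize(ims[0][150:300,300:500],(400,300)),cv2.resize(ims[1][80:230,270:470],(400,300))])[:,:,::-1])
```

```text
top cup rim 25 [ 464.3 -362.7   32.1]
brass 216 ((612.9571533203125, -59.144588470458984), (108.63198852539062, 46.743099212646484), 83.50330352783203)
along [-74.   33.4] front [-600.1 -593.9 -592.8] zmax 246.06800815143953
face n [-644.4 -643.3 -640.7]
green top 6442 ((767.053955078125, -13.736114501953125), (278.08990478515625, 196.4384002685547), 87.93502807617188)
door along min [-211.6 -208.5 -202.1   56.4   61.1   63.6]
side cup rim 127 [ 463.7 -360.2   30.7]
brass 0 ((0.0, 0.0), (0.0, 0.0), 0.0)Traceback (most recent call last):
  File "<stdin>", line 10, in <module>
    return _quantile_unchecked(
        a, q, axis, out, overwrite_input, method, keepdims, weights)
    return _ureduce(a,
                    func=_quantile_ureduce_func,
    ...<5 lines>...
                    overwrite_input=overwrite_input,
                    method=method)
    r = func(a, **kwargs)
    result = _quantile(arr,
                       quantiles=q,
    ...<2 lines>...
                       out=out,
                       weights=wgt)
    slices_having_nans = np.isnan(arr[-1, ...])
                                  ~~~^^^^^^^^^
IndexError: index -1 is out of bounds for axis 0 with size 0
```

The cup is released and its rim fits at (464, -361) at rack height. The bar's middle works out at (597, -57) and the door at 7.4° from the world -y axis. Predicted weight contact is at about 91.4°.

```bash
cat >> h.py <<'E'
H=np.array([673.5,119.7])
def pull(deg,z=216.,n0=0):
    f=np.radians(deg);d=np.array([-np.sin(f),-np.cos(f)]);n=np.array([-np.cos(f),np.sin(f)])
    return np.r_[H+185*d+(55+n0)*n,z]
E
python3 - <<'E'
from h import *
print(pull(7.4),go([596.6,-56.8,300],down(np.radians(-7.4))),arm.get_state()["joint_positions"].round(2))
E
```

```text
[595.1309007  -56.67540723 216.        ] (array([  0.61, -30.52, -13.11]), array([-1.44e+00, -1.00e-03, -6.00e-03])) [ 0.69  0.33 -0.17  1.53  0.06  1.28 -1.05]
```

>>> {"op": "step_arm", "data": {
  "motion": [
    {"hand": -0.5,"slide": [0,-1,-0.4],"delta_rot": [-0.05,0,0]},
    {"hand": -0.2,"slide": [0,-3,-1.3],"delta_rot": [-0.15,0,0]},
    {"hand": 0.1,"slide": [0.2,-6,-2.6],"delta_rot": [-0.27,0,0]},
    {"hand": 0.2,"slide": [0.3,-9,-3.9],"delta_rot": [-0.39,0,0]},
    {"hand": 0.2,"slide": [0.4,-12,-5.2],"delta_rot": [-0.51,0,0]},
    {"hand": 0.2,"slide": [0.5,-15,-6.4],"delta_rot": [-0.63,0,0]},
    {"hand": 0.2,"slide": [0.6,-18,-7.7],"delta_rot": [-0.75,0,0]},
    {"hand": 0.2,"slide": [0.6,-21,-9],"delta_rot": [-0.87,0,0]},
    {"hand": 0.2,"slide": [0.6,-24,-10.3],"delta_rot": [-0.99,0,0]},
    {"hand": 0.2,"slide": [0.6,-27,-11.6],"delta_rot": [-1.11,0,0]},
    {"hand": 0.2,"slide": [0.6,-29.5,-12.7],"delta_rot": [-1.23,0,0]},
    {"hand": 0.2,"slide": [0.6,-30.5,-13.1],"delta_rot": [-1.35,0,0]}
  ]
}}

```text
t: 11.22
ee_pos: [595.6, -51.1, 295.6]
eef_rot: [0.549, 0.447, -0.549, 0.444]
ft_force: [0.2, 0.9, -0.2]
width: 0.401
```

Run:
```python
from h import *
print(go([596.6,-56.8,270],down(np.radians(-7.4))),arm.get_state()["joint_positions"].round(2))
```

```text
(array([2.55, 0.22, 0.54]), array([-0.078, -0.002,  0.003])) [ 0.38  0.4  -0.55  1.5   0.21  1.3  -0.4 ]
```

>>> {"op": "step_arm", "data": {
  "motion": [
    {"hand": 0.2,"slide": [1,0.2,0.4],"delta_rot": [-0.078,0,0]},
    {"hand": 0.2,"slide": [2,0.2,0.5],"delta_rot": [-0.078,0,0]},
    {"hand": 0.2,"slide": [2.5,0.2,0.5],"delta_rot": [-0.078,0,0]},
    {"hand": 0.2,"slide": [2.5,0.2,0.5],"delta_rot": [-0.078,0,0]},
    {"hand": 0.2,"slide": [2.5,0.2,0.5],"delta_rot": [-0.078,0,0]},
    {"hand": 0.2,"slide": [2.5,0.2,0.5],"delta_rot": [-0.078,0,0]}
  ]
}}

```text
t: 11.72
ee_pos: [596.2, -62.1, 272.4]
eef_rot: [0.534, 0.463, -0.534, 0.463]
ft_force: [0.5, 1.2, 0.0]
width: 0.4
```

Run:
```python
from h import *
ims=[]
for c in("top","side"):
    im,P=snap(c);ims.append(im)
a=ims[0][160:220,260:360];b=ims[1][110:230,240:360]
cv2.imwrite("pics/e.png",np.hstack([cv2.resize(a,(500,300),interpolation=2),cv2.resize(b,(300,300),interpolation=2)])[:,:,::-1])
print(arm.get_state()["ee_pos"],go([596.6,-56.8,216],down(np.radians(-7.4))))
```

```text
[596.47854896 -61.86218252 272.7580506 ] (array([ 5.68, -0.06, -0.5 ]), array([-0.013,  0.   , -0.001]))
```

View pics/e.png

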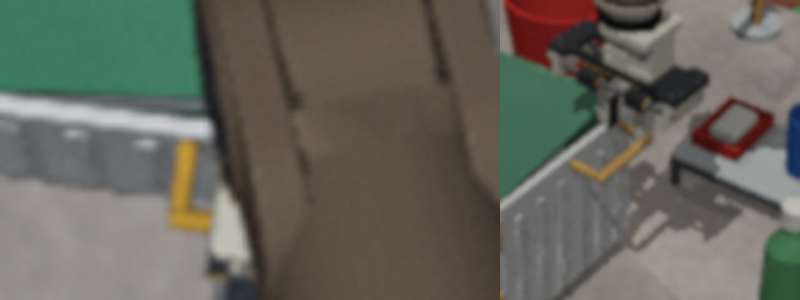

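The side crop shows the fingers above the bar, and the bar lies around (600, 160). I'll lower slowly and watch the force.

>>> {"op": "step_arm", "data": {
  "motion": [
    {"hand": 0.2,"slide": [0.5,0,-0.5],"delta_rot": [0,0,0]},
    {"hand": 0.2,"slide": [1,0,-0.5],"delta_rot": [0,0,0]},
    {"hand": 0.2,"slide": [1.5,0,-0.5],"delta_rot": [0,0,0]},
    {"hand": 0.2,"slide": [2,0,-0.5],"delta_rot": [0,0,0]},
    {"hand": 0.2,"slide": [2.5,0,-0.5],"delta_rot": [0,0,0]},
    {"hand": 0.2,"slide": [3,0,-0.5],"delta_rot": [0,0,0]},
    {"hand": 0.2,"slide": [3.3,0,-0.5],"delta_rot": [0,0,0]},
    {"hand": 0.2,"slide": [3.6,0,-0.5],"delta_rot": [0,0,0]}
  ]
}}

```text
t: 12.48
ee_pos: [596.9, -56.9, 235.7]
eef_rot: [-0.534, -0.464, 0.534, -0.463]
ft_force: [0.2, 0.9, -0.3]
width: 0.401
```

>>> {"op": "step_arm", "data": {
  "motion": [
    {"hand": 0.2,"slide": [0.3,0,0],"delta_rot": [0,0,0]},
    {"hand": 0.2,"slide": [0.6,0,0],"delta_rot": [0,0,0]},
    {"hand": 0.2,"slide": [0.9,0,0],"delta_rot": [0,0,0]},
    {"hand": 0.2,"slide": [1.2,0,0],"delta_rot": [0,0,0]},
    {"hand": 0.2,"slide": [1.6,0,0],"delta_rot": [0,0,0]},
    {"hand": 0.2,"slide": [2,0,0],"delta_rot": [0,0,0]},
    {"hand": 0.2,"slide": [2,0,0],"delta_rot": [0,0,0]}
  ]
}}

```text
t: 13.07
ee_pos: [596.6, -56.9, 215.2]
eef_rot: [-0.534, -0.464, 0.534, -0.463]
ft_force: [0.2, 0.4, -0.3]
width: 0.399
```

>>> {"op": "step_arm", "data": {
  "motion": [
    {"hand": 0.4,"slide": [0,0,0],"delta_rot": [0,0,0]},
    {"hand": 0.6,"slide": [0,0,0],"delta_rot": [0,0,0]},
    {"hand": 1,"slide": [0,0,0],"delta_rot": [0,0,0]},
    {"hand": 1,"slide": [0,0,0],"delta_rot": [0,0,0]},
    {"hand": 1,"slide": [0,0,0],"delta_rot": [0,0,0]}
  ],
  "grip_force": 25
}}

```text
t: 13.48
ee_pos: [597.0, -56.9, 216.4]
eef_rot: [-0.534, -0.463, 0.534, -0.464]
ft_force: [-1.3, -0.3, 2.2]
width: 0.149
```

```bash
cat > plan.py <<'E'
import sys
from h import *
# rows from tool pose at given door angle a0 to angles list; slides in tool axes of the start
a0,a1,n=float(sys.argv[1]),float(sys.argv[2]),int(sys.argv[3])
T=down(np.radians(-a0));s=arm.get_state();print(s["ee_pos"].round(1),s["ft_force"].round(1),s["width"],s["joint_positions"].round(2))
T0=R.from_quat(s["eef_rot"])
print("tool y yaw",np.degrees(np.arctan2(*T0.as_matrix()[[1,0],1])).round(2),"pull exp",pull(a0).round(1))
t=np.linspace(0,1,n+1)[1:];t=t if len(sys.argv)<5 else (1-np.cos(np.pi*t))/2
for a in a0+(a1-a0)*t: print(round(a,1),np.round(T.inv().apply(pull(a)-pull(a0))/10,2),round(np.radians(a-a0),3))
E
python3 plan.py 7.4 35 12
```

```text
[597.  -56.9 216.4] [-1.3 -0.3  2.2] 0.14905202532751952 [ 0.38  0.46 -0.55  1.62  0.26  1.14 -0.37]
tool y yaw -8.08 pull exp [595.1 -56.7 216. ]
9.7 [ 0.   -0.74 -0.24] 0.04
12.0 [ 0.   -1.47 -0.5 ] 0.08
14.3 [ 0.   -2.18 -0.79] 0.12
16.6 [ 0.   -2.89 -1.12] 0.161
18.9 [ 0.   -3.58 -1.47] 0.201
21.2 [ 0.   -4.25 -1.85] 0.241
23.5 [ 0.   -4.91 -2.25] 0.281
25.8 [ 0.   -5.56 -2.68] 0.321
28.1 [ 0.   -6.18 -3.14] 0.361
30.4 [ 0.   -6.79 -3.62] 0.401
32.7 [ 0.   -7.38 -4.12] 0.442
35.0 [ 0.   -7.95 -4.65] 0.482
```

The opening is 13.7 mm, so the bar is gripped. Pulling along the arc.

>>> {"op": "step_arm", "data": {
  "motion": [
    {"hand": 1,"slide": [0,-0.37,-0.12],"delta_rot": [0.02,0,0]},
    {"hand": 1,"slide": [0,-0.74,-0.24],"delta_rot": [0.04,0,0]},
    {"hand": 1,"slide": [0,-1.47,-0.5],"delta_rot": [0.08,0,0]},
    {"hand": 1,"slide": [0,-2.18,-0.79],"delta_rot": [0.12,0,0]},
    {"hand": 1,"slide": [0,-2.89,-1.12],"delta_rot": [0.161,0,0]},
    {"hand": 1,"slide": [0,-3.58,-1.47],"delta_rot": [0.201,0,0]},
    {"hand": 1,"slide": [0,-4.25,-1.85],"delta_rot": [0.241,0,0]},
    {"hand": 1,"slide": [0,-4.91,-2.25],"delta_rot": [0.281,0,0]},
    {"hand": 1,"slide": [0,-5.56,-2.68],"delta_rot": [0.321,0,0]},
    {"hand": 1,"slide": [0,-6.18,-3.14],"delta_rot": [0.361,0,0]},
    {"hand": 1,"slide": [0,-6.79,-3.62],"delta_rot": [0.401,0,0]}
  ]
}}

```text
t: 14.4
ee_pos: [533.3, -12.5, 216.3]
eef_rot: [-0.615, -0.346, 0.617, -0.347]
ft_force: [-4.3, -4.7, 5.0]
width: 0.14
```

```bash
python3 plan.py 30.4 60 12
```

```text
[533.3 -12.5 216.3] [-4.3 -4.7  5. ] 0.1403945649696703 [ 0.3   0.35 -0.49  1.78  0.19  1.07 -0.8 ]
tool y yaw -31.31 pull exp [532.4 -12.  216. ]
32.9 [-0.   -0.79 -0.25] 0.043
35.3 [-0.   -1.57 -0.54] 0.086
37.8 [-0.   -2.34 -0.86] 0.129
40.3 [-0.   -3.09 -1.22] 0.172
42.7 [-0.   -3.82 -1.6 ] 0.215
45.2 [-0.   -4.54 -2.02] 0.258
47.7 [-0.   -5.24 -2.47] 0.301
50.1 [-0.   -5.92 -2.94] 0.344
52.6 [-0.   -6.58 -3.45] 0.387
55.1 [-0.   -7.22 -3.98] 0.431
57.5 [-0.   -7.83 -4.54] 0.474
60.0 [-0.   -8.42 -5.13] 0.517
```

>>> {"op": "step_arm", "data": {
  "motion": [
    {"hand": 1,"slide": [0,-0.79,-0.25],"delta_rot": [0.043,0,0]},
    {"hand": 1,"slide": [0,-1.57,-0.54],"delta_rot": [0.086,0,0]},
    {"hand": 1,"slide": [0,-2.34,-0.86],"delta_rot": [0.129,0,0]},
    {"hand": 1,"slide": [0,-3.09,-1.22],"delta_rot": [0.172,0,0]},
    {"hand": 1,"slide": [0,-3.82,-1.6],"delta_rot": [0.215,0,0]},
    {"hand": 1,"slide": [0,-4.54,-2.02],"delta_rot": [0.258,0,0]},
    {"hand": 1,"slide": [0,-5.24,-2.47],"delta_rot": [0.301,0,0]},
    {"hand": 1,"slide": [0,-5.92,-2.94],"delta_rot": [0.344,0,0]},
    {"hand": 1,"slide": [0,-6.58,-3.45],"delta_rot": [0.387,0,0]},
    {"hand": 1,"slide": [0,-7.22,-3.98],"delta_rot": [0.431,0,0]},
    {"hand": 1,"slide": [0,-7.83,-4.54],"delta_rot": [0.474,0,0]},
    {"hand": 1,"slide": [0,-8.42,-5.13],"delta_rot": [0.517,0,0]}
  ]
}}

```text
t: 15.4
ee_pos: [486.3, 75.5, 216.2]
eef_rot: [-0.683, -0.177, 0.686, -0.178]
ft_force: [-10.6, -3.1, 9.6]
width: 0.142
```

```bash
python3 plan.py 60 82 11
```

```text
[486.3  75.5 216.2] [-10.6  -3.1   9.6] 0.14185241806545207 [ 0.1   0.27 -0.44  1.87  0.14  1.03 -1.46]
tool y yaw -60.91 pull exp [485.8  74.8 216. ]
62.0 [-0.   -0.64 -0.2 ] 0.035
64.0 [-0.   -1.28 -0.43] 0.07
66.0 [-0.   -1.9  -0.68] 0.105
68.0 [-0.   -2.52 -0.95] 0.14
70.0 [-0.   -3.13 -1.24] 0.175
72.0 [-0.   -3.73 -1.55] 0.209
74.0 [-0.   -4.31 -1.88] 0.244
76.0 [-0.   -4.89 -2.23] 0.279
78.0 [-0.   -5.45 -2.61] 0.314
80.0 [-0. -6. -3.] 0.349
82.0 [-0.   -6.53 -3.41] 0.384
```

>>> {"op": "step_arm", "data": {
  "motion": [
    {"hand": 1,"slide": [0,-0.64,-0.1],"delta_rot": [0.035,0,0]},
    {"hand": 1,"slide": [0,-1.28,-0.25],"delta_rot": [0.07,0,0]},
    {"hand": 1,"slide": [0,-1.9,-0.5],"delta_rot": [0.105,0,0]},
    {"hand": 1,"slide": [0,-2.52,-0.75],"delta_rot": [0.14,0,0]},
    {"hand": 1,"slide": [0,-3.13,-1.05],"delta_rot": [0.175,0,0]},
    {"hand": 1,"slide": [0,-3.73,-1.35],"delta_rot": [0.209,0,0]},
    {"hand": 1,"slide": [0,-4.31,-1.7],"delta_rot": [0.244,0,0]},
    {"hand": 1,"slide": [0,-4.89,-2.05],"delta_rot": [0.279,0,0]},
    {"hand": 1,"slide": [0,-5.45,-2.4],"delta_rot": [0.314,0,0]},
    {"hand": 1,"slide": [0,-6.0,-2.8],"delta_rot": [0.349,0,0]},
    {"hand": 1,"slide": [0,-6.53,-3.2],"delta_rot": [0.384,0,0]},
    {"hand": 1,"slide": [0,-6.53,-3.2],"delta_rot": [0.384,0,0]}
  ]
}}

```text
t: 16.4
ee_pos: [484.2, 150.2, 216.3]
eef_rot: [-0.705, -0.045, 0.706, -0.044]
ft_force: [-4.1, -0.4, 3.5]
width: 0.144
```

```bash
python3 plan.py 82 92 10
python3 - <<'E'
from h import *
ims=[]
for c in("top","side"):
    im,P=snap(c);ims.append(im)
    Q=near(P,[430,120,20],[560,260,66]);
    Q=Q[np.hypot(Q[:,0]-494,Q[:,1]-184)<56];print(c,"weight side",len(Q),circ(Q).round(1) if len(Q)>10 else "")
    D=near(P,[380,80,80],[650,200,222]);D=D[D[:,1]<160]
    if len(D)>30: print("door",len(D),cv2.fitLine(D[:,:2].astype(np.float32),cv2.DIST_HUBER,0,.01,.01).ravel().round(3))
    D=near(P,[380,80,245],[650,200,258])
    if len(D)>10: print("door top",len(D),rect(D),D.mean(0).round(1))
cv2.imwrite("pics/f.png",np.hstack([cv2.resize(ims[0][160:280,200:340],(400,343)),cv2.resize(ims[1][170:310,210:370],(400,343))])[:,:,::-1])
E
```

```text
[484.2 150.2 216.3] [-4.1 -0.4  3.5] 0.1441598855931972 [-0.08  0.29 -0.41  1.84  0.13  1.04 -1.98]
tool y yaw -82.75 pull exp [482.6 148.4 216. ]
83.0 [ 0.   -0.32 -0.1 ] 0.017
84.0 [ 0.   -0.64 -0.2 ] 0.035
85.0 [ 0.   -0.96 -0.31] 0.052
86.0 [ 0.   -1.28 -0.43] 0.07
87.0 [ 0.   -1.59 -0.55] 0.087
88.0 [ 0.   -1.9  -0.68] 0.105
89.0 [ 0.   -2.21 -0.81] 0.122
90.0 [ 0.   -2.52 -0.95] 0.14
91.0 [ 0.   -2.83 -1.09] 0.157
92.0 [ 0.   -3.13 -1.24] 0.175
top weight side 0 
door 132 [9.93000e-01 1.22000e-01 5.64425e+02 1.04805e+02]
door top 215 ((554.8583374023438, 116.62957763671875), (187.4776153564453, 26.435510635375977), 7.067723751068115) [565.8 110.1 250.9]
side weight side 360 [492.9 184.7  48.6]
door 1805 [9.91000e-01 1.30000e-01 5.28392e+02 1.10561e+02]
door top 208 ((529.3604736328125, 131.00350952148438), (238.13729858398438, 64.38548278808594), 6.81710958480835) [532.4 110.6 249.9]
```

View pics/f.png

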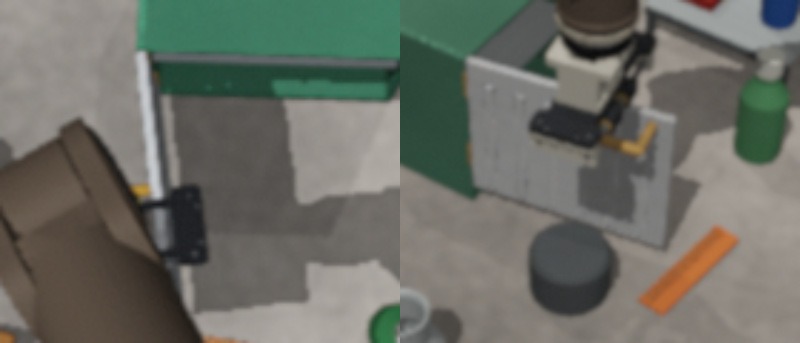

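The side crop shows the door still about 28 mm short of the weight (weight at (570, 265)), and the fits agree on contact near 91.5°. I'll go to about 89.5°, then creep by force.

>>> {"op": "step_arm", "data": {
  "motion": [
    {"hand": 1,"slide": [0,-0.32,-0.1],"delta_rot": [0.017,0,0]},
    {"hand": 1,"slide": [0,-0.64,-0.2],"delta_rot": [0.035,0,0]},
    {"hand": 1,"slide": [0,-0.96,-0.31],"delta_rot": [0.052,0,0]},
    {"hand": 1,"slide": [0,-1.28,-0.43],"delta_rot": [0.07,0,0]},
    {"hand": 1,"slide": [0,-1.59,-0.55],"delta_rot": [0.087,0,0]},
    {"hand": 1,"slide": [0,-1.9,-0.68],"delta_rot": [0.105,0,0]},
    {"hand": 1,"slide": [0,-2.05,-0.75],"delta_rot": [0.114,0,0]},
    {"hand": 1,"slide": [0,-2.2,-0.81],"delta_rot": [0.122,0,0]}
  ]
}}

```text
t: 17.17
ee_pos: [489.1, 171.6, 216.3]
eef_rot: [-0.706, -0.002, 0.708, -0.002]
ft_force: [-5.3, 0.1, 5.4]
width: 0.143
```

>>> {"op": "step_arm", "data": {
  "motion": [
    {"hand": 1,"slide": [0,-0.04,0],"delta_rot": [0.002,0,0]},
    {"hand": 1,"slide": [0,-0.08,-0.01],"delta_rot": [0.004,0,0]},
    {"hand": 1,"slide": [0,-0.12,-0.02],"delta_rot": [0.006,0,0]},
    {"hand": 1,"slide": [0,-0.12,-0.02],"delta_rot": [0.006,0,0]}
  ]
}}

```text
t: 17.5
ee_pos: [489.4, 172.6, 216.3]
eef_rot: [-0.707, -0.0, 0.708, -0.0]
ft_force: [-6.1, 1.3, 4.8]
width: 0.143
```

```bash
cat > gap.py <<'E'
from h import *
im,P=snap("side")
Q=near(P,[430,120,20],[560,260,66]);Q=Q[np.hypot(Q[:,0]-494,Q[:,1]-184)<56];w=circ(Q)
D=near(P,[380,80,80],[650,160,222]);l=cv2.fitLine(D[:,:2].astype(np.float32),cv2.DIST_HUBER,0,.01,.01).ravel()
if l[0]<0:l[:2]*=-1
T=near(P,[430,120,66],[560,260,82]);print("weight",w.round(1),"top mean",rect(T)[0],"phi",round(90-np.degrees(np.arctan2(l[1],l[0])),2),"gap(r50,c=494,184.3)",round(float(-l[1]*(494-l[2])+l[0]*(184.3-l[3])-50),1))
s=arm.get_state();T0=R.from_quat(s["eef_rot"]).as_matrix();print("t",s["t"],"yaw",np.degrees(np.arctan2(T0[1,1],T0[0,1])).round(2),s["ee_pos"].round(1),s["ft_force"].round(1),s["torque"].round(2))
cv2.imwrite("pics/g.png",cv2.resize(im[170:310,210:370],(640,560))[:,:,::-1])
E
python3 gap.py
```

```text
weight [493.6 183.4  49.8] top mean (494.4416809082031, 178.70681762695312) phi 89.65 gap(r50,c=494,184.3) 6.1
t 17.55 yaw -89.97 [489.4 172.6 216.3] [-7.2  0.6  4.1] [ 0.24  1.26 -0.16]
```

>>> {"op": "step_arm", "data": {
  "motion": [
    {"hand": 1,"slide": [0,-0.08,-0.02],"delta_rot": [0.004,0,0]},
    {"hand": 1,"slide": [0,-0.16,-0.05],"delta_rot": [0.008,0,0]},
    {"hand": 1,"slide": [0,-0.24,-0.08],"delta_rot": [0.012,0,0]},
    {"hand": 1,"slide": [0,-0.32,-0.11],"delta_rot": [0.017,0,0]},
    {"hand": 1,"slide": [0,-0.4,-0.14],"delta_rot": [0.021,0,0]},
    {"hand": 1,"slide": [0,-0.4,-0.14],"delta_rot": [0.021,0,0]}
  ]
}}

```text
t: 18.05
ee_pos: [490.7, 176.8, 216.3]
eef_rot: [-0.706, 0.007, 0.708, 0.007]
ft_force: [-6.6, 0.7, 4.3]
width: 0.143
```

>>> {"op": "step_arm", "data": {
  "motion": [
    {"hand": 1,"slide": [0,-0.05,-0.02],"delta_rot": [0.003,0,0]},
    {"hand": 1,"slide": [0,-0.05,-0.02],"delta_rot": [0.003,0,0]}
  ]
}}

```text
t: 18.22
ee_pos: [490.9, 177.3, 216.3]
eef_rot: [-0.706, 0.008, 0.708, 0.008]
ft_force: [-6.6, 1.7, 4.6]
width: 0.148
```

```bash
python3 gap.py
```

```text
weight [493.9 182.7  50.2] top mean (495.9503173828125, 181.51336669921875) phi 91.04 gap(r50,c=494,184.3) 1.5
t 18.2667 yaw -91.34 [490.9 177.2 216.3] [-7.1  1.1  4.5] [ 0.29  1.32 -0.16]
```

Still no contact, with about 1.5 mm left. Creeping in 0.5 mm steps.

>>> {"op": "step_arm", "data": {
  "motion": [
    {"hand": 1,"slide": [0,-0.05,-0.01],"delta_rot": [0.003,0,0]},
    {"hand": 1,"slide": [0,-0.05,-0.01],"delta_rot": [0.003,0,0]}
  ]
}}

```text
t: 18.43
ee_pos: [491.0, 177.7, 216.3]
eef_rot: [-0.706, 0.009, 0.708, 0.009]
ft_force: [-6.6, 0.2, 4.4]
width: 0.14
```

>>> {"op": "step_arm", "data": {
  "motion": [
    {"hand": 1,"slide": [0,-0.05,-0.01],"delta_rot": [0.003,0,0]},
    {"hand": 1,"slide": [0,-0.05,-0.01],"delta_rot": [0.003,0,0]}
  ]
}}

```text
t: 18.6
ee_pos: [491.2, 178.2, 216.3]
eef_rot: [-0.706, 0.01, 0.708, 0.01]
ft_force: [-5.4, 0.8, 4.6]
width: 0.142
```

>>> {"op": "step_arm", "data": {
  "motion": [
    {"hand": 1,"slide": [0,-0.05,-0.01],"delta_rot": [0.003,0,0]},
    {"hand": 1,"slide": [0,-0.05,-0.01],"delta_rot": [0.003,0,0]}
  ]
}}

```text
t: 18.77
ee_pos: [491.3, 178.7, 216.3]
eef_rot: [-0.706, 0.011, 0.708, 0.012]
ft_force: [-5.2, 1.0, 4.1]
width: 0.144
```

>>> {"op": "step_arm", "data": {
  "motion": [
    {"hand": 1,"slide": [0,-0.05,-0.01],"delta_rot": [0.003,0,0]},
    {"hand": 1,"slide": [0,-0.05,-0.01],"delta_rot": [0.003,0,0]}
  ]
}}

```text
t: 18.93
ee_pos: [491.5, 179.0, 216.3]
eef_rot: [-0.706, 0.013, 0.708, 0.013]
ft_force: [-6.0, 0.6, 4.5]
width: 0.145
```

```bash
python3 gap.py
```

```text
weight [494.1 182.5  50.3] top mean (496.5037841796875, 181.74148559570312) phi 91.62 gap(r50,c=494,184.3) -0.3
t 18.9833 yaw -92.03 [491.5 179.  216.3] [-6.9  0.1  4.5] [ 0.17  1.28 -0.17]
```

>>> {"op": "step_arm", "data": {
  "motion": [
    {"hand": 1,"slide": [0,-0.05,-0.01],"delta_rot": [0.003,0,0]},
    {"hand": 1,"slide": [0,-0.05,-0.01],"delta_rot": [0.003,0,0]},
    {"hand": 1,"slide": [0,-0.05,-0.01],"delta_rot": [0.003,0,0]}
  ]
}}

```text
t: 19.23
ee_pos: [491.4, 179.1, 216.2]
eef_rot: [-0.706, 0.014, 0.708, 0.013]
ft_force: [-7.7, -0.9, 6.0]
width: 0.142
```

>>> {"op": "step_arm", "data": {
  "motion": [
    {"hand": 1,"slide": [0,-0.05,-0.01],"delta_rot": [0.003,0,0]},
    {"hand": 1,"slide": [0,-0.05,-0.01],"delta_rot": [0.003,0,0]},
    {"hand": 1,"slide": [0,-0.05,-0.01],"delta_rot": [0.003,0,0]}
  ]
}}

```text
t: 19.48
ee_pos: [491.5, 179.1, 216.2]
eef_rot: [-0.706, 0.015, 0.708, 0.014]
ft_force: [-6.5, -2.2, 6.5]
width: 0.139
```

Contact: y has stalled at 179.1 mm and Fy has moved about -3 N. I'll open just enough to clear the bar, then lift straight up.

>>> {"op": "step_arm", "data": {
  "motion": [
    {"hand": 0.6,"slide": [0,0,0],"delta_rot": [0,0,0]},
    {"hand": 0.4,"slide": [0,0.05,0],"delta_rot": [0,0,0]},
    {"hand": 0.25,"slide": [0,0.05,0],"delta_rot": [0,0,0]},
    {"hand": 0.22,"slide": [0,0.05,0],"delta_rot": [0,0,0]},
    {"hand": 0.22,"slide": [0,0.05,0],"delta_rot": [0,0,0]}
  ]
}}

```text
t: 19.9
ee_pos: [493.1, 179.5, 216.2]
eef_rot: [0.707, -0.015, -0.707, -0.015]
ft_force: [0.8, -0.0, -0.3]
width: 0.386
```

>>> {"op": "step_arm", "data": {
  "motion": [
    {"hand": 0.22,"slide": [-0.5,0,0],"delta_rot": [0,0,0]},
    {"hand": 0.22,"slide": [-1.2,0,0],"delta_rot": [0,0,0]},
    {"hand": 0.22,"slide": [-2,0,0],"delta_rot": [0,0,0]},
    {"hand": 0.22,"slide": [-3,0,0],"delta_rot": [0,0,0]},
    {"hand": 0.22,"slide": [-4.5,0,0],"delta_rot": [0,0,0]},
    {"hand": 0.22,"slide": [-6.5,0,0],"delta_rot": [0,0,0]},
    {"hand": 0.22,"slide": [-9,0,0],"delta_rot": [0,0,0]},
    {"hand": 0.22,"slide": [-11.5,0,0],"delta_rot": [0,0,0]},
    {"hand": 0.22,"slide": [-13,0,0],"delta_rot": [0,0,0]},
    {"hand": 0.22,"slide": [-14,0,0],"delta_rot": [0,0,0]},
    {"hand": 0.22,"slide": [-14,0,0],"delta_rot": [0,0,0]},
    {"hand": 0.22,"slide": [-14,0,0],"delta_rot": [0,0,0]}
  ]
}}

```text
t: 20.9
ee_pos: [492.9, 179.7, 356.3]
eef_rot: [0.707, -0.015, -0.707, -0.015]
ft_force: [-0.3, 0.6, -0.6]
width: 0.393
```

```bash
python3 gap.py
python3 - <<'E'
from h import *
im,P=snap("side","final.png")
Q=near(P,[410,-440,150],[520,-300,165]);print("cup rim",len(Q),circ(Q).round(1))
for n in ["lota","bottle","comb","brush","soap_tray"]:
    r=arm.regions_of("side",n)
    if r: print(n,r[0]["p"],np.nanmedian(P[r[0]["region"]],axis=0).round())
E
```

```text
weight [493.8 182.9  50.1] top mean (497.2098388671875, 182.07769775390625) phi 91.61 gap(r50,c=494,184.3) -0.2
t 20.95 yaw -92.42 [492.5 179.5 355.5] [-0.3  0.3 -0.4] [ 0.07  0.02 -0.02]
cup rim 120 [ 463.3 -360.7   30.4]
lota 0.97 [579. 401.  65.]
bottle 0.82 [ 390. -133.   96.]
comb 0.97 [377.  94.   9.]
brush 0.83 [384. 364.  38.]
soap_tray 0.68 [ 582. -370.   81.]
```

View pics/final.png

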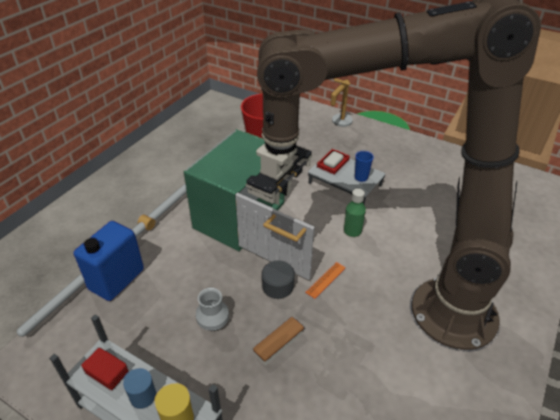

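The picture shows the cup upright on the rack (165, 363), the door against the weight (278, 278), the gripper clear above, and everything else where it was. Handing in.

```bash
python3 -c "
from workcell import arm
print(arm.job_done())"
```

```text
the job is handed in; nothing more can be done
None
```

The cup was the vessel in the door's path. It now stands upright on the free near half of the rack, and the door rests open against the iron weight. I handed the job in at about 21 s.

- **Cup:** I lowered it until the wrist force showed it on the board, then released it. The last fit put its rim at about (463, -361), at rack height and clear of the soap tray.
- **Door:** I pulled it by the brass bar and crept the last millimetres. I stopped when the tool stalled, with about 3 N of reaction. After release, the camera still showed it at the same angle (91.6°), with a gap to the weight of -0.2 mm, which is zero within the camera's accuracy.
- **Weight:** the fit to its side before and after agrees within 1–2 mm, about the calibration accuracy. The fit to its top, partly hidden by the door, read a few millimetres off.
- **Other things:** the lota, bottle and brush read the same positions as at the start, within 2 mm. The soap tray read 3 mm different.
- **Disagreement:** the comb's measured middle shifted 6 mm in y. The picture shows it where it was, and nothing came near it. I took this as the network seeing a different part of it.

The gripper ended well above the door, touching nothing, with the wrist force near zero.

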